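Wedge a bottle tight in the clamping cradle

TASK

A blue bottle lies loose in the clamping cradle with the metal base plate, ready for labelling. Take the thick yellow wedge out of the wooden stand, put it point down into the slot beside the bottle and tap or press it firmly down until it locks tight, so that the jaw clamps the bottle. Leave the thin grey wedge in the stand and let go of everything at the end.

Things in the scene. Friction and masses are not known exactly. Their poses are not given: they have to be found in the camera images.
- thick_wedge_head (a point): Centre of the grip head of the yellow wedge, to be used. It hangs upright, point down, in a pocket of the stand, whose top is 23 mm below this point. Head 32 mm (its x) by 40 mm (its y) by 46 mm high. Its z is up; half a turn about z makes no difference. 0.12 kg. Grip the head across its 40 mm y width; press on its top.
- thick_wedge: The same wedge; origin at the middle of its point, 93 mm below the head centre. The blade under the head is 70 mm long and 30 mm wide in y; both its x faces slope 8 degrees, from 24 mm thick at the head to 4 mm at the point.
- thin_wedge: The grey wedge, too thin for the job, in the other pocket of the wooden stand (140 x 66 x 75 mm), 80 mm from the yellow one along the stand's x. Same head, blade only 11 mm thick at the head. Origin at the middle of its point. It stays in the stand.
- cradle: Fixed clamping cradle: base plate 152 x 244 x 6 mm, pale wooden walls at -x and +x. Origin on the table under the middle of the wedge slot, z up. The slot runs along y between the -x wall and the sliding jaw, with guide rods across it at y = -36 and +36 mm, 45 mm up. The wedge goes in with its x along the cradle's x and, when tight, is centred near x = 0.
- slot (a point): On the cradle above its origin, at the slot's rim, 74 mm over the table. Rim open from x = -16 to +11 mm (middle -2.5); a 45 degree lead-in narrows to x = -8 to +3 mm at 66 mm height, then the faces close at 8 degrees each. Wedge head centre: about 131 mm up when set in loosely, about 109 mm when the jaw meets the bottle, 1 to 4 mm lower when tight.
- jaw (a joint): How far the wedge has driven the jaw to the cradle's +x, in m: 0 open (start), about 0.0065 when it meets the bottle, 0.007 when tight. A return spring of 2 to 3 N pushes it back. Pressing the wedge down with about 20 N locks it well; it then holds by friction.
- jaw_pad (a point): Middle of the rubber pad on the bottle side of the sliding wooden jaw, which stands between slot and bottle, 90 mm along y, top at 74 mm.
- bottle: Blue bottle with black cap, 74 mm thick, 213 mm long, lying along the cradle's y on the base plate between jaw and +x wall with 6 mm of play. Origin under its middle, at 6 mm height; its top is 80 mm over the table. It stays there.
There are look-alikes about, which are no part of the job. There is more than one size of the thick_wedge; the one meant has the size given above.

How it is judged:
At the end, for the whole second after the job is handed in: The yellow wedge stands at rest in the slot (head centre within 12 mm of its middle in x, 25 mm in y, below 126 mm, within 10 degrees of upright), pressing on the jaw with over 4 N; the jaw is driven over 2.5 mm and presses the bottle with over 1.5 N; the bottle lies on the base (contact force between thick_wedge and jaw above 4 N and contact force between jaw and bottle above 1.5 N and value of joint jaw above 0.0025 m and x of thick_wedge_head in the frame of cradle between -0.012 and 0.012 m and y of thick_wedge_head in the frame of cradle between -0.025 and 0.025 m and z of thick_wedge_head in the frame of cradle below 0.126 m and angle between thick_wedge_head's own z axis and vertical below 0.18 rad and z of bottle in the frame of cradle below 0.02 m and linear speed of thick_wedge below 0.02 m/s); the robot touches nothing.
It fails at once if the thin grey wedge is moved more than 40 mm from its place in the stand (distance of thin_wedge from where it was at the start of the episode above 0.04 m).
It also fails if it takes over 48 s, if anything falls off the work surface, if the arm or the gripper's body presses on something with over 40 N, if the wrist force passes 120 N, or if a joint passes its speed limit or range.

ROBOT

A 6-joint arm with a two-finger parallel gripper is mounted at the origin on a cart in front of the work surface, level with it; the furniture and walls round the work are solid. World frame = base frame: x ahead of the robot, y to its left, z up, the work surface at z = 0. Lengths are in m, angles in rad, forces in N, time in s.
With the tool pointing down it reaches from about 0.275 to 0.85 m from the base axis. Payload 19 kg.
Tool frame: the origin (TCP) lies midway between the tips of the shut fingers; the grasp point (between the pads) lies 19 mm behind it (ctrl.hold_point_z is the distance from the TCP to the grasp point, in m); z points along the fingers, y is the line along which they close (so a half turn about z gives the same grasp; the last joint's range is limited). The gripper opens to 85 mm and grips with 20 to 120 N. Pads are 22 mm wide; open, the fingers measure 114 mm over their backs; the gripper's body (76 mm by 85 mm) begins 54 mm behind the grasp point. The pads swing forward as they close: fully open they stand 13 mm farther back than shut.
Start: joints at [0.978, 0.15, 1.437, -0, 1.554, -0.134], TCP at [0.255, 0.516, 0.231] pointing down, gripper open.
Joint ranges: [-2.8, 2.8], [-0.68, 2.1], [0.12, 2.68], [-1.39, 4.53], [0.16, 2.79], [-2.81, 2.81]. Speed limits (rad/s): [1.89, 1.89, 2.22, 3.01, 3.01, 3.01].

INTERFACE

Orientations are given as a unit quaternion [x, y, z, w].
In Python, from rig import ctrl gives the robot as it stands.
- The arm moves only by the shell command python3 -m pendant 'ROWS' [FORCE]. ROWS is JSON, a list of rows, each a list of 3 entries, a list of its own where there are three numbers: the turn, a rotation vector about the tool's x, y, z normalised to -1 to 1, where 1 is 0.15 rad, then the shift along the tool's x, y, z normalised to -1 to 1, where 1 is 0.02 m, then the opening, from 0 (shut) to 1 (fully open). In form: [[[rx, ry, rz], [x, y, z], jaw], ...]. A call has 1 to 8 rows; each row shifts and turns the commanded pose from where the row before left it, along the tool's axes as they then stand; what a row does not reach is not made up. A row lasts 1/10 s, in which the tool goes at most 50 mm and 8.59 degrees, less where a joint would pass 70% of its speed; a pose out of reach is approached as far as the arm can. A call with a number of a shift or a turn outside -1 to 1 is refused whole. A call with a gripper value outside its range is refused whole. The fingers move at their own pace and stop on an object; FORCE is the grip in N (left out, the last holds). Time passes only in rows, so rows that do not move let the fingers close. It gives the time, the measured TCP pose, the force, the opening and the grip force at its end, in the units of the state.
- ctrl.state(): the state, without advancing time (a new reading comes with each control period).
- ctrl.read_camera(name): name is "side" or "top"; returns (picture, depth): 384x512x3 uint8, red, green, blue; 384x512 float32, m along the optical axis (not along the pixel's ray), 0 where there is no reading.
- ctrl.get_calibration(name): a dict with "fovy" (degrees; the focal length in pixels is half the picture's height over the tangent of half this angle, whatever the lens; pixels are square), "cx", "cy" (the principal point, pixels), "view" (4x4, takes a point from world to camera coordinates). Camera axes: x right, y up, looking along -z (the intrinsics and any distortion apply to the point x, -y, -z); pixel columns grow to the right and rows downward; lengths in m; the calibration is good to about 2 mm. A picture is of the moment at which its call begins. get_calibration takes no time and is no camera call.
- ctrl.finish_job(): hands the job in; it is judged then, once.
The state is a dict: "time_s": time; "q": joint angles; "qd": joint speeds; "joint_torque": joint torques, N m; "tcp_pos": TCP position; "tcp_rot": TCP orientation; "force": force on the tool from outside, world axes, zero at the start; "torque": the same for the moment, N m; "opening": finger opening in m; "finger_force": force on a finger pad.
Only numpy, scipy, OpenCV 4.12 (cv2) and the standard library are available. Lean on these libraries where they do the work, as an engineer would, in place of code of your own. Each camera call takes 0.05 s, during which the arm holds its last target. There are 200 camera calls.

## Working session

There is one attempt and no reset: what is moved stays moved. The work goes in short steps, Python scripts to look and compute and a shell command to move; the robot and the scene stay as the last step left them, time stands still between calls to the robot, and variables do not carry over. Pictures are saved under pics/ and viewed, at most 10 in all, crops included, and the job is handed in when it is done.

```bash
ls; mkdir -p pics
cat > h.py <<'E'
import numpy as np, cv2
from rig import ctrl
def cam(n):
    c=ctrl.get_calibration(n); return c
def pt(n,d,u,v):
    c=ctrl.get_calibration(n); f=192/np.tan(np.radians(c['fovy'])/2)
    z=np.asarray(d)
    p=np.array([(u-c['cx'])/f*z,-(v-c['cy'])/f*z,-z,1.0])
    return (np.linalg.inv(np.array(c['view']))@p)[:3]
E
python3 - <<'E'
from h import *
for n in('top','side'):
    im,d=ctrl.read_camera(n); np.savez(f'{n}0.npz',im=im,d=d)
    cv2.imwrite(f'pics/{n}0.png',im[:,:,::-1])
    print(n,{k:(np.round(v,3).tolist()) if k!='x' else v for k,v in ctrl.get_calibration(n).items() if not isinstance(v,str)})
print(ctrl.state())
E
```

```text
pics
top {'fovy': 55.359, 'cx': 255.067, 'cy': 191.895, 'view': [[-0.008, -1.0, -0.005, 0.117], [0.986, -0.009, 0.165, -0.568], [-0.166, -0.004, 0.986, -0.995], [0.0, 0.0, 0.0, 1.0]]}
side {'fovy': 46.249, 'cx': 252.15, 'cy': 195.495, 'view': [[0.987, -0.161, 0.019, -0.545], [0.071, 0.53, 0.845, -0.188], [-0.146, -0.832, 0.535, -0.964], [0.0, 0.0, 0.0, 1.0]]}
{'time_s': 0.1, 'q': array([ 9.77997545e-01,  1.50960792e-01,  1.43792411e+00, -3.03397017e-06,
        1.55378405e+00, -1.33998194e-01]), 'qd': array([-0.00141348, -0.00047123, -0.00025487,  0.00190005,  0.00030921,
       -0.00089909]), 'joint_torque': array([ 5.20183705e-03, -7.14383698e+01, -5.71789634e+01, -7.72669455e-05,
        7.12961191e-03,  3.90529635e-06]), 'tcp_pos': array([0.25455576, 0.51535808, 0.23074303]), 'tcp_rot': array([ 2.27393510e-01,  9.73802804e-01, -5.03543586e-04, -1.89868767e-04]), 'force': array([-0.20420527, -0.15296003,  0.95085196]), 'torque': array([-0.00690069, -0.03491686,  0.02861125]), 'finger_force': 0.0, 'opening': 0.08519864522458177}
```

View pics/top0.png

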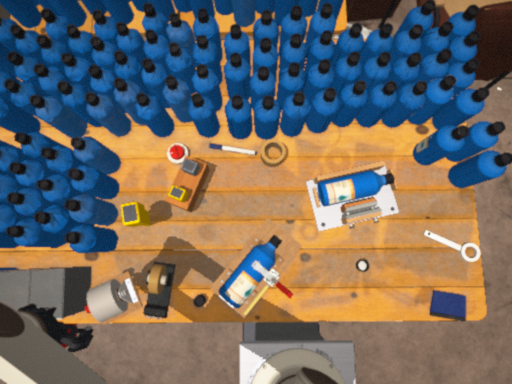

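View pics/side0.png

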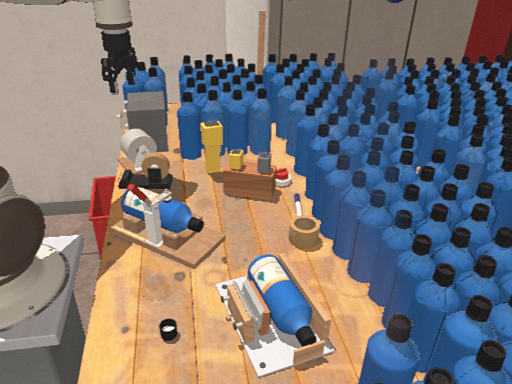

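Candidates, in the top view:
- Yellow heads: the one in the stand at (178,193), and a larger free-standing one at (132,214), which is a look-alike. The grey head is at (190,167).
- Cradles: the one on the metal plate at (350,197), and a wooden lever clamp at (250,275), which is a look-alike.

I choose the stand's yellow wedge and the metal-plate cradle, and check both in one close crop.

Run:
```python
from h import *
a=np.load('top0.npz');im=a['im'];d=a['d']
c1=cv2.resize(im[145:235,110:220],None,fx=3.6,fy=3.6,interpolation=2)
c2=cv2.resize(im[155:235,300:400],None,fx=4,fy=4,interpolation=2)
H=330
o=np.zeros((H,800,3),np.uint8);o[:324,:396]=c1;o[:320,400:800]=c2
s=np.load('side0.npz')['im']
b1=cv2.resize(s[115:205,190:300],None,fx=2.9,fy=2.9,interpolation=2);b2=cv2.resize(s[250:375,210:340],None,fx=2.1,fy=2.1,interpolation=2)
o2=np.zeros((265,800,3),np.uint8);o2[:261,:319]=b1;o2[:262,400:673]=b2[:262]
cv2.imwrite('pics/crop.png',np.vstack([o,o2])[:,:,::-1])
for u,v in [(178,193),(190,167),(132,209),(345,205),(345,212),(350,188),(316,210),(385,207)]: print(u,v,d[v,u],pt('top',d[v,u],u,v).round(3))
```

```text
178 193 0.965309 [0.555 0.315 0.125]
190 167 0.98072445 [0.626 0.286 0.121]
132 209 0.9212572 [0.509 0.422 0.162]
345 205 1.0200603 [ 0.527 -0.138  0.063]
345 212 1.0285234 [ 0.509 -0.14   0.051]
350 188 1.0116733 [ 0.572 -0.15   0.079]
316 210 1.0708418 [ 0.52  -0.065  0.01 ]
385 207 1.0764745 [ 0.528 -0.269  0.005]
```

View pics/crop.png

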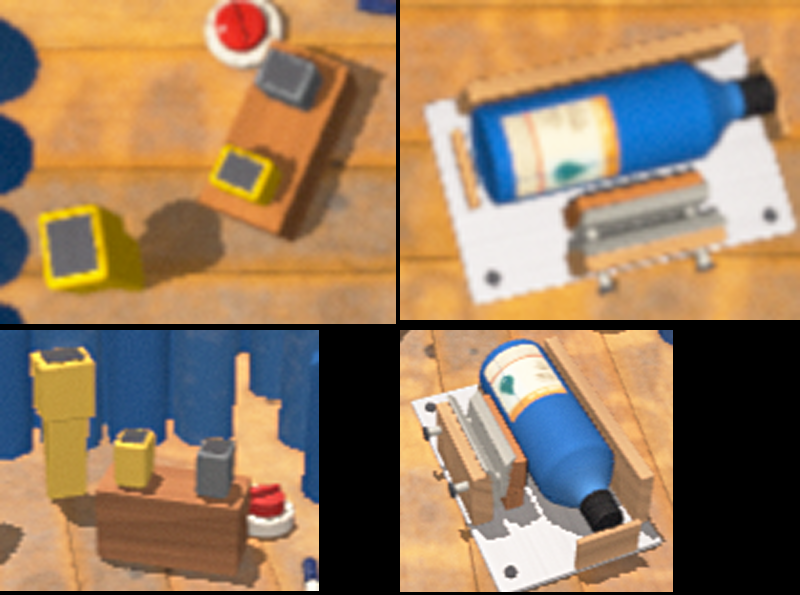

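The crop confirms the choice: the small yellow head in the stand is at (178,193), the big look-alike is on the left, and the cradle slot is near (345,210). Next I fit the poses.

```bash
cat >> h.py <<'E'
def cloud(n,im,d):
    v,u=np.mgrid[:384,:512]; c=ctrl.get_calibration(n); f=192/np.tan(np.radians(c['fovy'])/2)
    P=np.stack([(u-c['cx'])/f*d,-(v-c['cy'])/f*d,-d,np.ones_like(d)],-1)
    return (P@np.linalg.inv(np.array(c['view'])).T)[...,:3]
def near(P,d,cx,cy,r,z0,z1):
    return (d>0)&(np.hypot(P[...,0]-cx,P[...,1]-cy)<r)&(P[...,2]>z0)&(P[...,2]<z1)
E
python3 - <<'E'
from h import *
for n in('top','side'):
    a=np.load(n+'0.npz');im=a['im'];d=a['d'];P=cloud(n,im,d)
    for nm,c,r,z0,z1 in [('yel',(.555,.315),.035,.112,.132),('grey',(.628,.286),.035,.112,.132),('stand',(.59,.3),.09,.066,.084)]:
        m=near(P,d,*c,r,z0,z1);q=P[m]
        if len(q)<5: print(n,nm,len(q));continue
        R=cv2.minAreaRect((q[:,:2]*1000).astype(np.float32))
        print(n,nm,len(q),'z',np.median(q[:,2]).round(4),'mean',q[:,:2].mean(0).round(4),R)
    m=near(P,d,.53,-.145,.16,.066,.082); hsv=cv2.cvtColor(im,cv2.COLOR_RGB2HSV)
    m&=~((hsv[...,0]>95)&(hsv[...,0]<130)&(hsv[...,1]>100))
    # table / base height check
    b=near(P,d,.53,-.145,.12,-.01,.02); print(n,'base z',np.percentile(P[b][:,2],[10,50,90]).round(4))
    print(n,'table', np.median(P[near(P,d,.45,.0,.04,-.02,.02)][:,2]).round(4))
    q=P[near(P,d,.52,-.15,.14,.02,.09)]
    np.savez(n+'c.npz',P=P)
# rectified colour of plane z=.074 top + side
xs=np.arange(.43,.63,.0005);ys=np.arange(-.02,-.29,-.0005)
X,Y=np.meshgrid(xs[::-1],ys,indexing='ij')
for n in('top','side'):
    a=np.load(n+'0.npz');im=a['im']; c=ctrl.get_calibration(n); f=192/np.tan(np.radians(c['fovy'])/2)
    p=np.stack([X,Y,X*0+.074,X*0+1],-1)@np.array(c['view']).T
    u=(c['cx']+f*p[...,0]/-p[...,2]).astype(np.float32);v=(c['cy']-f*p[...,1]/-p[...,2]).astype(np.float32)
    o=cv2.remap(im,u,v,cv2.INTER_CUBIC)
    o=cv2.resize(o,None,fx=1.4,fy=1.4)[150:430] 
    cv2.imwrite(f'pics/rect_{n}.png',o[:,:,::-1]); print(o.shape)
o=np.vstack([cv2.imread(f'pics/rect_{n}.png') for n in('top','side')]);cv2.imwrite('pics/rect.png',o)
E
```

```text
top yel 180 z 0.1205 mean [0.5577 0.3185] ((558.2509155273438, 319.4115905761719), (39.479644775390625, 31.704030990600586), 67.51935577392578)
top grey 178 z 0.1208 mean [0.6312 0.2882] ((632.3557739257812, 288.69439697265625), (39.681461334228516, 32.275238037109375), 66.6780776977539)
top stand 758 z 0.0742 mean [0.5902 0.3007] ((595.7941284179688, 304.4295959472656), (67.60125732421875, 140.0950164794922), 67.55375671386719)
top base z [-0.0031  0.0006  0.0067]
top table -0.0005
side yel 106 z 0.1202 mean [0.5567 0.3113] ((556.8377075195312, 316.8011779785156), (41.35100173950195, 32.52587127685547), 69.61343383789062)
side grey 107 z 0.1204 mean [0.6299 0.2816] ((630.8414306640625, 285.5241394042969), (38.305572509765625, 30.68269920349121), 66.93880462646484)
side stand 567 z 0.0748 mean [0.5932 0.2894] ((593.9331665039062, 302.65362548828125), (70.70999145507812, 141.13333129882812), 68.01321411132812)
side base z [-0.0015  0.0008  0.0072]
side table 0.0001
(280, 756, 3)
(280, 756, 3)
```

View pics/rect.png

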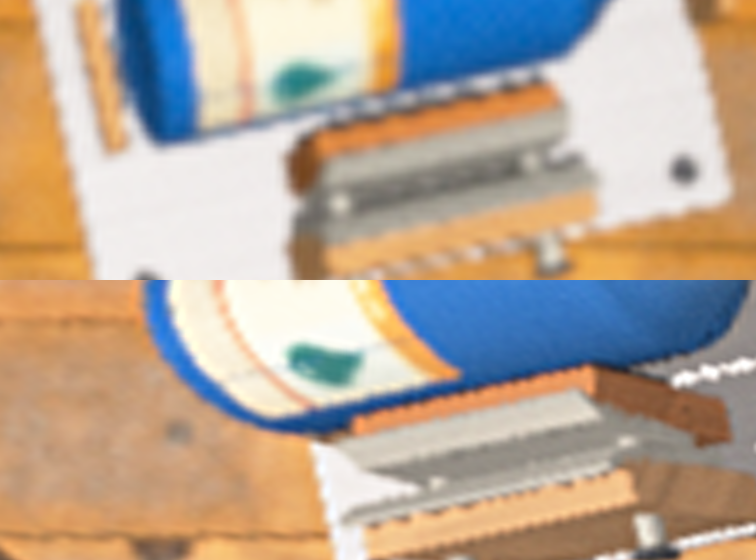

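The rectified views (z = 74 mm) show the jaw's orange/grey rim near (440,133) and the wall's near (460,215) in the top half. I segment these edges to fit them.

Run:
```python
from h import *
for n in('top','side'):
    a=np.load(n+'0.npz');im=a['im'];d=a['d'];P=cloud(n,im,d)
    hsv=cv2.cvtColor(im,cv2.COLOR_RGB2HSV)
    m=near(P,d,.52,-.155,.075,.0695,.079)&~((hsv[...,0]>95)&(hsv[...,0]<130)&(hsv[...,1]>120))
    th=np.radians(12.5);
    q=P[m];col=hsv[m]
    # keep tops: split along cradle x
    ex=np.array([np.cos(th),np.sin(th)]);ey=np.array([-ex[1],ex[0]])
    wood=col[:,1]>80
    s=q[:,:2]@ex;t=q[:,:2]@ey
    h,e=np.histogram(s[wood],np.arange(.44,.54,.003)); print(n,[(round(x,3),int(k)) for x,k in zip(e,h) if k])
    np.savez('w_'+n,s=s,t=t,wood=wood,q=q)
    for lo,hi in((.43,.482),(.49,.53)):
        k=wood&(s>lo)&(s<hi)&(abs(t-np.median(t))<.06)
        R=cv2.minAreaRect((q[k][:,:2]*1000).astype(np.float32)); print(lo,k.sum(),R, s[k].min(),s[k].max(),t[k].min(),t[k].max())
    b=near(P,d,.55,-.16,.15,.045,.09)&((hsv[...,0]>95)&(hsv[...,0]<130)&(hsv[...,1]>120))
    B=P[b]; w=B[B[:,2]>.074]; print('bottle top',len(w),B[:,2].max(),w.mean(0), np.degrees(np.arctan2(*np.linalg.svd(w[:,:2]-w[:,:2].mean(0),full_matrices=False)[2][0])))
    c=ctrl.get_calibration(n); print('cam',np.linalg.inv(np.array(c['view']))[:3,3])
```

```text
top [(np.float64(0.446), 1), (np.float64(0.476), 13), (np.float64(0.506), 2), (np.float64(0.509), 5), (np.float64(0.512), 6), (np.float64(0.515), 4), (np.float64(0.518), 5), (np.float64(0.521), 4), (np.float64(0.524), 5), (np.float64(0.527), 2), (np.float64(0.53), 2), (np.float64(0.533), 4), (np.float64(0.536), 2)]
0.43 13 ((526.9041137695312, -170.11965942382812), (40.56349563598633, 50.26018142700195), 50.47957992553711) 0.4466757263007075 0.47858339457886523 -0.31241932776699877 -0.24784075946808629
0.49 33 ((560.8226928710938, -134.81837463378906), (18.50766372680664, 61.136775970458984), 16.720596313476562) 0.5082493361112717 0.5290009325099367 -0.28303739969976516 -0.2227845679526374
bottle top 353 0.08378430961380201 [ 0.58617914 -0.1818128   0.07730337] 167.3428524637051
cam [0.39631659 0.10825331 1.07604565]
side [(np.float64(0.473), 1), (np.float64(0.476), 12), (np.float64(0.503), 2), (np.float64(0.506), 15), (np.float64(0.509), 16), (np.float64(0.512), 7), (np.float64(0.515), 9), (np.float64(0.518), 5), (np.float64(0.521), 8), (np.float64(0.527), 1), (np.float64(0.533), 1), (np.float64(0.536), 1)]
0.43 8 ((526.9050903320312, -173.27052307128906), (1.2565613985061646, 57.943336486816406), 12.704011917114258) 0.4763021517780236 0.4776012737301931 -0.3121793673071061 -0.254232741168004
0.49 62 ((556.69091796875, -127.08381652832031), (21.97149085998535, 77.47021484375), 13.346965789794922) 0.50446264531665 0.5274432152248686 -0.28330456538425675 -0.2058819934520002
bottle top 621 0.08253801032221098 [ 0.58558807 -0.19107891  0.07775801] 167.06741737943364
cam [ 0.41033854 -0.7902789   0.68475042]
```

Run:
```python
from h import *
th=np.radians(12.7);ex=np.array([np.cos(th),np.sin(th)]);ey=np.array([-ex[1],ex[0]])
for n in('top','side'):
    a=np.load(n+'0.npz');im=a['im'];d=a['d'];P=cloud(n,im,d)
    S=P[...,:2]@ex;T=P[...,:2]@ey
    sat=cv2.cvtColor(im,cv2.COLOR_RGB2HSV)[...,1]
    m=(d>0)&(S>.43)&(S<.525)&(abs(T+.265)<.009)&(P[...,2]>.01)
    o=np.argsort(S[m]); print(n); print(' '.join(f'{s*1000:.0f}:{z*1000:.0f}:{c}' for s,z,c in zip(S[m][o],P[m][o][:,2],sat[m][o])))
    m=(d>0)&(S>.44)&(S<.5)&(P[...,2]>.055)&(P[...,2]<.082)
    tt=T[m&(T>-.35)&(T<-.18)]; print('t',np.percentile(tt,[0,1,3,50,97,99,100]).round(4))
    m=(d>0)&(S>.49)&(S<.506)&(P[...,2]>.055)&(P[...,2]<.082)
    tt=T[m&(T>-.35)&(T<-.18)]; print('tjaw',np.percentile(tt,[0,1,3,50,97,99,100]).round(4))
```

```text
top
431:43:64 432:49:43 435:49:89 435:54:109 436:63:121 436:62:125 436:62:125 436:68:126 437:62:129 438:64:129 438:63:134 439:62:136 439:63:133 439:65:135 440:64:133 440:68:132 441:66:130 441:68:130 442:65:132 442:63:128 443:64:126 443:66:118 444:63:113 444:65:111 444:64:112 444:67:103 445:66:103 445:66:94 446:65:84 446:70:68 446:70:64 447:72:55 447:72:50 448:73:40 448:75:37 449:72:31 449:73:31 449:73:30 450:71:29 450:73:26 450:69:26 451:71:27 451:72:25 452:70:26 452:67:27 453:68:26 453:68:21 454:65:27 454:68:27 455:68:27 455:67:26 456:65:27 456:65:28 456:64:25 457:60:24 457:55:28 458:52:18 458:48:28 459:48:19 460:41:23 460:37:22 460:50:25 463:29:23 463:49:24 463:35:22 464:53:26 464:39:22 465:45:28 465:49:22 466:52:28 466:52:25 466:54:27 467:51:28 467:58:27 467:64:23 467:61:26 468:64:26 468:62:21 469:64:27 469:68:25 469:65:28 470:67:25 470:63:27 470:74:26 470:67:26 471:67:27 472:70:28 472:71:28 472:71:27 472:70:24 473:71:27 473:68:27 473:74:33 474:75:32 475:73:42 475:73:43 475:71:49 475:72:51 477:76:99 477:69:86 477:70:108 478:71:117 478:66:123 479:65:131 479:66:150 479:63:138 480:69
[... 4484 characters left out ...]
 510:75:23 510:74:6 510:75:9 510:72:82 511:72:7 511:73:6 511:75:6 512:74:10 512:73:138 512:73:6 512:74:56 512:75:5 512:75:7 512:76:17 513:75:6 513:76:5 514:75:6 514:76:36 514:74:109 514:76:7 514:73:5 515:76:6 515:76:6 515:76:9 515:76:14 516:77:11 516:76:11 516:77:11 516:75:79 517:77:13 517:77:21 517:77:15 517:78:13 517:78:15 518:77:16 518:79:17 519:76:16 519:79:16 519:77:16 519:76:43 519:79:15 519:78:16 520:79:15 521:76:87 521:78:16 521:80:16 521:77:22 522:78:16 522:81:16 522:78:103 522:79:17 523:77:15 523:80:14 523:78:40 523:80:17 523:79:15 524:79:16 524:80:15 524:81:23
t [-0.35   -0.3451 -0.3434 -0.2998 -0.2323 -0.2139 -0.2023]
tjaw [-0.35   -0.3489 -0.346  -0.2828 -0.2076 -0.2029 -0.1996]
```

Run:
```python
from h import *
th=np.radians(12.7);ex=np.array([np.cos(th),np.sin(th)]);ey=np.array([-ex[1],ex[0]])
for n in('top','side'):
    a=np.load(n+'0.npz');im=a['im'];d=a['d'];P=cloud(n,im,d)
    S=P[...,:2]@ex;T=P[...,:2]@ey
    for lo,hi,z in((.436,.444,.06),(.447,.452,.067),(.469,.474,.067),(.479,.485,.06)):
        m=(d>0)&(S>lo)&(S<hi)&(P[...,2]>z)&(P[...,2]<.08)&(abs(T+.265)<.09); t=np.sort(T[m]*1000).round(0).astype(int); print(n,lo,t[:6],t[-6:],len(t))
        k=(abs(T+.265)<.035)&m; A=np.polyfit(T[k],S[k],1); print('  yaw corr deg',np.degrees(A[0]).round(2))
s0,t0=.463,-.265
print(s0*ex+t0*ey, ex,ey)
print(ctrl.state()['tcp_pos'])
```

```text
top 0.436 [-341 -341 -340 -338 -338 -337] [-245 -245 -245 -244 -244 -243] 105
  yaw corr deg 0.25
top 0.447 [-342 -341 -339 -337 -337 -336] [-252 -250 -248 -247 -245 -243] 64
  yaw corr deg 0.09
top 0.469 [-338 -337 -335 -334 -332 -332] [-258 -257 -254 -254 -251 -248] 49
  yaw corr deg -0.45
top 0.479 [-335 -335 -334 -333 -331 -330] [-254 -253 -252 -251 -250 -248] 69
  yaw corr deg -0.8
side 0.436 [-345 -344 -344 -344 -344 -344] [-247 -247 -247 -246 -246 -243] 177
  yaw corr deg -0.19
side 0.447 [-344 -343 -343 -343 -342 -341] [-251 -250 -250 -249 -245 -244] 71
  yaw corr deg 0.69
side 0.469 [-339 -338 -338 -338 -338 -337] [-253 -250 -250 -250 -250 -248] 131
  yaw corr deg -0.26
side 0.479 [-339 -339 -339 -339 -338 -338] [-256 -255 -254 -254 -253 -249] 108
  yaw corr deg -0.33
[ 0.50993174 -0.15672786] [0.97553454 0.2198462 ] [-0.2198462   0.97553454]
[0.25455576 0.51535808 0.23074303]
```

The cradle's origin is at about (0.516, -0.185) with a yaw of 12.7°. The yellow head is at (0.558, 0.3185), with its y axis at 67.5°. I align the tool and travel above the head.

```bash
cat >> h.py <<'E'
from scipy.spatial.transform import Rotation as Rn
def todo(p,ang):
    s=ctrl.state();R=Rn.from_quat(s['tcp_rot']).as_matrix();y=np.degrees(np.arctan2(R[1,1],R[0,1]))
    da=(ang-y+90)%180-90
    # tool axes after the turn
    R2=R@Rn.from_rotvec([0,0,-np.radians(da)]).as_matrix()
    print('t',s['time_s'],'tcp',s['tcp_pos'].round(4),'yang',y.round(2),'tilt',R[:,2].round(4),'F',s['force'].round(1),'open',s['opening'].round(4),'ff',s['finger_force'])
    print('turn z units',round(-np.radians(da)/.15,2),'then shift units',((R2.T@(np.array(p)-s['tcp_pos']))/.02).round(2))
E
python3 -m pendant '[[[0,0,-0.44],[0,0,0],1],[[0,0,0],[-1,-0.2,0],1],[[0,0,0],[-1,-0.2,0],1],[[0,0,0],[-1,-0.2,0],1],[[0,0,0],[-1,-0.2,0],1],[[0,0,0],[-1,-0.2,0],1],[[0,0,0],[-1,-0.2,0],1],[[0,0,0],[-1,-0.2,0],1]]' 60
python3 -m pendant '[[[0,0,0],[-1,-0.2,0],1],[[0,0,0],[-1,-0.2,0],1],[[0,0,0],[-1,-0.2,0],1],[[0,0,0],[-1,-0.2,0],1],[[0,0,0],[-1,-0.2,0],1],[[0,0,0],[-1,-0.2,0],1],[[0,0,0],[-1,-0.2,0],1],[[0,0,0],[-0.5,-0.2,0],1]]'
python3 -c "
from h import *
todo([.5577,.3185,.08],67.5)"
```

```text
time_s: 0.9
tcp_pos: [0.3738, 0.4354, 0.2309]
tcp_rot: [0.195, 0.981, -0.0, -0.0]
force: [0.6, 0.7, 0.6]
opening: 0.0852
finger_force: 0.0
time_s: 1.7
tcp_pos: [0.5006, 0.3481, 0.2307]
tcp_rot: [0.196, 0.981, -0.0, -0.0]
force: [0.1, 0.0, -1.2]
opening: 0.0852
finger_force: 0.0Traceback (most recent call last):
  File "<string>", line 3, in <module>
    todo([.5577,.3185,.08],67.5)
    ~~~~^^^^^^^^^^^^^^^^^^^^^^^^
  File "h.py", line 22, in todo
    print('t',s['time_s'],'tcp',s['tcp_pos'].round(4),'yang',y.round(2),'tilt',R[:,2].round(4),'F',s['force'].round(1),'open',s['opening'].round(4),'ff',s['finger_force'])
                                                                                                                              ^^^^^^^^^^^^^^^^^^
AttributeError: 'float' object has no attribute 'round'
```

```bash
sed -i "s/s\['opening'\].round(4)/round(s['opening'],4)/" h.py
python3 -m pendant '[[[0,0,0],[0,0,0],1],[[0,0,0],[0,0,0],1]]' >/dev/null
python3 -c "
from h import *
todo([.5577,.3185,.08],67.5)"
```

```text
t 1.9 tcp [0.4991 0.3493 0.2311] yang 67.49 tilt [-5.e-04 -0.e+00 -1.e+00] F [-0.4  0.6 -0.3] open 0.0854 ff 0.0
turn z units -0.0 then shift units [-3.3  -0.3   7.56]
```

```bash
python3 -m pendant '[[[0,0,0],[-1,-0.1,0],1],[[0,0,0],[-1,-0.1,0],1],[[0,0,0],[-0.9,-0.1,0],1],[[0,0,0],[-0.4,0,0.5],1],[[0,0,0],[0,0,1],1],[[0,0,0],[0,0,1],1],[[0,0,0],[0,0,1],1],[[0,0,0],[0,0,0],1]]'
python3 -c "
from h import *
todo([.5577,.3185,.08],67.5)
im,d=ctrl.read_camera('side'); cv2.imwrite('pics/s1.png',cv2.resize(im[60:210,150:330],None,fx=3.5,fy=3.5,interpolation=2)[:,:,::-1])"
```

```text
time_s: 2.7
tcp_pos: [0.5573, 0.3176, 0.1577]
tcp_rot: [0.195, 0.981, -0.001, -0.002]
force: [-1.0, -1.0, -0.2]
opening: 0.0852
finger_force: 0.0
t 2.7 tcp [0.5573 0.3176 0.1577] yang 67.48 tilt [-0.0047 -0.0019 -1.    ] F [-1.  -1.  -0.2] open 0.0852 ff 0.0
turn z units -0.0 then shift units [-0.01  0.06  3.89]
```

View pics/s1.png

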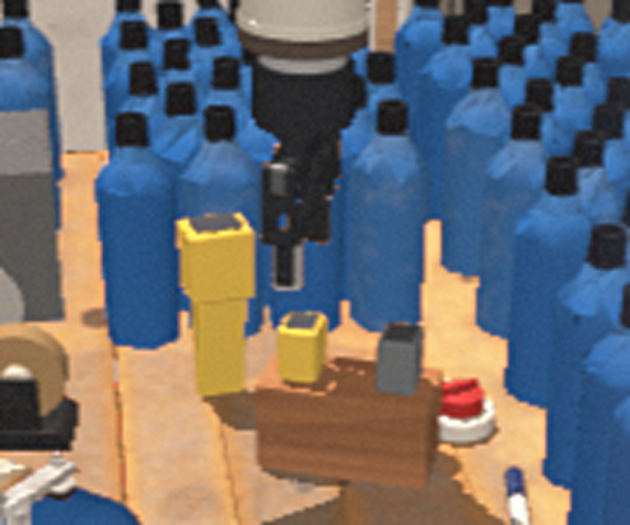

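The fingers at (290,270) stand over the yellow head at (302,345), clear of the big look-alike. I descend and grip.

```bash
python3 -m pendant '[[[0,0,0],[0,0,1],1],[[0,0,0],[0,0,1],1],[[0,0,0],[0,0,1],1],[[0,0,0],[0,0,0.8],1],[[0,0,0],[0,0,0],1],[[0,0,0],[0,0,0],0],[[0,0,0],[0,0,0],0],[[0,0,0],[0,0,0],0]]' 80
python3 -m pendant '[[[0,0,0],[0,0,0],0],[[0,0,0],[0,0,0],0],[[0,0,0],[0,0,0],0]]'
python3 -c "
from h import *
todo([.5577,.3185,.08],67.5)"
```

```text
time_s: 3.55
tcp_pos: [0.5587, 0.3185, 0.0864]
tcp_rot: [0.195, 0.981, 0.0, 0.001]
force: [0.1, -0.3, 0.5]
opening: 0.0444
finger_force: 0.0
time_s: 3.85
tcp_pos: [0.5587, 0.3186, 0.0865]
tcp_rot: [0.195, 0.981, 0.001, 0.001]
force: [0.1, 1.2, 6.6]
opening: 0.0393
finger_force: 80.3
t 3.85 tcp [0.5587 0.3186 0.0865] yang 67.5 tilt [ 1.7e-03  8.0e-04 -1.0e+00] F [0.1 1.2 6.6] open 0.0393 ff 80.34011363983154
turn z units -0.0 then shift units [ 0.05 -0.02  0.33]
```

```bash
python3 -m pendant '[[[0,0,0],[0,0,-0.5],0],[[0,0,0],[0,0,-0.7],0],[[0,0,0],[0,0,-1],0],[[0,0,0],[0,0,-1],0],[[0,0,0],[0,0,-1],0],[[0,0,0],[0,0,-1],0],[[0,0,0],[0,0,-1],0],[[0,0,0],[0,0,-1],0]]'
python3 -m pendant '[[[0,0,0],[0,0,-1],0],[[0,0,0],[0,0,0],0]]'
python3 -c "
from h import *
todo([.5139,-.1856,.23],102.7)
im,d=ctrl.read_camera('side'); cv2.imwrite('pics/s2.png',cv2.resize(im[20:210,150:330],None,fx=3,fy=3,interpolation=2)[:,:,::-1])"
```

```text
time_s: 4.65
tcp_pos: [0.5581, 0.3182, 0.2307]
tcp_rot: [0.195, 0.981, 0.0, 0.0]
force: [-0.2, 0.0, -1.4]
opening: 0.039
finger_force: 82.6
time_s: 4.85
tcp_pos: [0.5589, 0.3185, 0.2527]
tcp_rot: [0.195, 0.981, 0.001, 0.002]
force: [0.1, -0.3, -0.6]
opening: 0.0391
finger_force: 82.6
t 4.85 tcp [0.5589 0.3185 0.2527] yang 67.5 tilt [ 0.0042  0.0017 -1.    ] F [ 0.1 -0.3 -0.6] open 0.0391 ff 82.63608455657959
turn z units -4.1 then shift units [  7.74 -24.1    1.08]
```

View pics/s2.png

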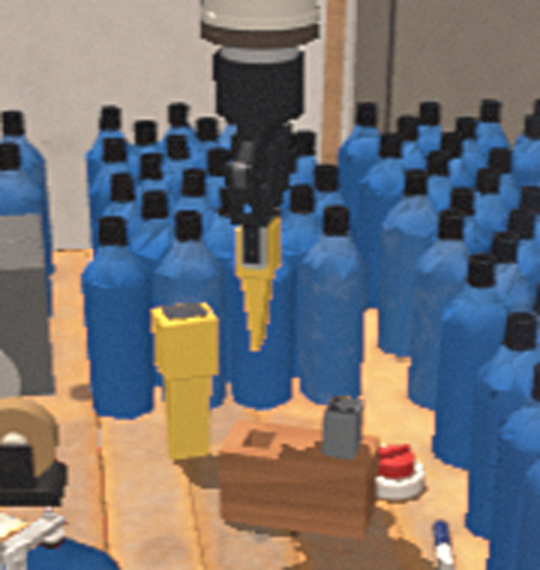

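The wedge is held upright, with its tip at (257,348), and the grey wedge is still in the stand. I turn and carry it across.

```bash
python3 -m pendant '[[[0,0,-0.82],[0,0,0],0],[[0,0,-0.82],[0,0,0],0],[[0,0,-0.82],[0,0,0],0],[[0,0,-0.82],[0,0,0],0],[[0,0,-0.82],[0,0,0],0],[[0,0,0],[0.3,-1,0],0],[[0,0,0],[0.3,-1,0],0],[[0,0,0],[0.3,-1,0],0]]'
python3 -m pendant '[[[0,0,0],[0.3,-1,0],0],[[0,0,0],[0.3,-1,0],0],[[0,0,0],[0.3,-1,0],0],[[0,0,0],[0.3,-1,0],0],[[0,0,0],[0.3,-1,0],0],[[0,0,0],[0.3,-1,0],0],[[0,0,0],[0.3,-1,0],0],[[0,0,0],[0.3,-1,0],0]]'
python3 -m pendant '[[[0,0,0],[0.3,-1,0],0],[[0,0,0],[0.3,-1,0],0],[[0,0,0],[0.3,-1,0],0],[[0,0,0],[0.3,-1,0],0],[[0,0,0],[0.3,-1,0],0],[[0,0,0],[0.3,-1,0],0],[[0,0,0],[0.3,-1,0],0],[[0,0,0],[0.3,-1,0],0]]'
python3 -m pendant '[[[0,0,0],[0.3,-1,0],0],[[0,0,0],[0.3,-1,0],0],[[0,0,0],[0.3,-0.8,0],0],[[0,0,0],[0.3,-0.5,0],0],[[0,0,0],[0,0,0],0],[[0,0,0],[0,0,0],0]]'
python3 -c "
from h import *
todo([.5139,-.1856,.23],102.7)"
```

```text
time_s: 5.7
tcp_pos: [0.5534, 0.255, 0.2479]
tcp_rot: [-0.111, 0.994, -0.0, -0.001]
force: [0.7, 0.2, -0.5]
opening: 0.0389
finger_force: 82.6
time_s: 6.5
tcp_pos: [0.5419, 0.0883, 0.2482]
tcp_rot: [-0.111, 0.994, -0.0, -0.001]
force: [-0.0, 0.1, -1.6]
opening: 0.0387
finger_force: 82.6
time_s: 7.3
tcp_pos: [0.5303, -0.0783, 0.2482]
tcp_rot: [-0.111, 0.994, 0.0, -0.001]
force: [0.4, -0.3, -0.9]
opening: 0.0389
finger_force: 82.6
time_s: 7.9
tcp_pos: [0.5218, -0.1468, 0.249]
tcp_rot: [-0.111, 0.994, 0.0, -0.0]
force: [-0.2, -0.0, -0.5]
opening: 0.0389
finger_force: 82.6
t 7.9 tcp [ 0.5218 -0.1468  0.249 ] yang 102.71 tilt [-4.e-04  3.e-04 -1.e+00] F [-0.2 -0.  -0.5] open 0.0389 ff 82.63166427612305
turn z units 0.0 then shift units [ 0.81 -1.8   0.95]
```

```bash
python3 -m pendant '[[[0,0,0],[0.4,-0.9,0],0],[[0,0,0],[0.4,-0.9,0],0],[[0,0,0],[0,0,1],0],[[0,0,0],[0,0,1],0],[[0,0,0],[0,0,1],0],[[0,0,0],[0,0,0.8],0],[[0,0,0],[0,0,0],0],[[0,0,0],[0,0,0],0]]'
python3 - <<'E'
from h import *
todo([.5139,-.1856,.165],102.7)
im,d=ctrl.read_camera('side'); P=cloud('side',im,d);np.savez('side2.npz',im=im,d=d)
it,dt=ctrl.read_camera('top'); np.savez('top2.npz',im=it,d=dt)
a=cv2.resize(im[180:350,180:350],None,fx=3,fy=3,interpolation=2)[:,:,::-1]
cv2.imwrite('pics/s3.png',a)
th=np.radians(12.7);ex=np.array([np.cos(th),np.sin(th)]);ey=np.array([-ex[1],ex[0]])
hsv=cv2.cvtColor(im,cv2.COLOR_RGB2HSV)
m=near(P,d,.514,-.186,.05,.08,.2)&(hsv[...,0]>20)&(hsv[...,0]<32)&(hsv[...,1]>140)
q=P[m];S=q[:,:2]@ex-.463;T=q[:,:2]@ey+.294
for z in np.arange(.08,.2,.008):
    k=(q[:,2]>=z)&(q[:,2]<z+.008)
    if k.sum()>3: print(z.round(3),k.sum(),'x',S[k].min().round(4),S[k].max().round(4),'y',T[k].min().round(4),T[k].max().round(4))
print('zmin',q[:,2].min())
E
```

```text
time_s: 8.7
tcp_pos: [0.5145, -0.1853, 0.1738]
tcp_rot: [-0.111, 0.994, -0.0, 0.0]
force: [0.0, -0.2, -0.3]
opening: 0.0391
finger_force: 82.7
t 8.7 tcp [ 0.5145 -0.1853  0.1738] yang 102.77 tilt [ 1.e-04 -0.e+00 -1.e+00] F [ 0.  -0.2 -0.3] open 0.0391 ff 82.66785264015198
turn z units 0.01 then shift units [ 0.03 -0.01  0.44]
0.096 16 x -0.0079 -0.0041 y -0.016 0.0064
0.104 17 x -0.009 -0.0039 y -0.0168 0.0065
0.112 22 x -0.0101 -0.0025 y -0.0173 0.0073
0.12 32 x -0.0112 -0.0008 y -0.017 0.01
0.128 30 x -0.0124 -0.0006 y -0.0175 0.0049
0.136 42 x -0.0132 0.0009 y -0.0183 0.0098
0.144 38 x -0.0144 0.0022 y -0.017 0.0102
0.152 35 x -0.0154 0.0024 y -0.0177 0.0096
0.16 26 x -0.0202 0.0059 y -0.0222 0.0098
0.168 44 x -0.021 0.0033 y -0.0221 0.0102
0.176 36 x -0.0211 -0.0135 y -0.0218 0.0141
0.184 38 x -0.0211 -0.0149 y -0.0225 0.0107
0.192 36 x -0.0211 -0.0147 y -0.0222 0.0105
zmin 0.09557380244153713
```

View pics/s3.png

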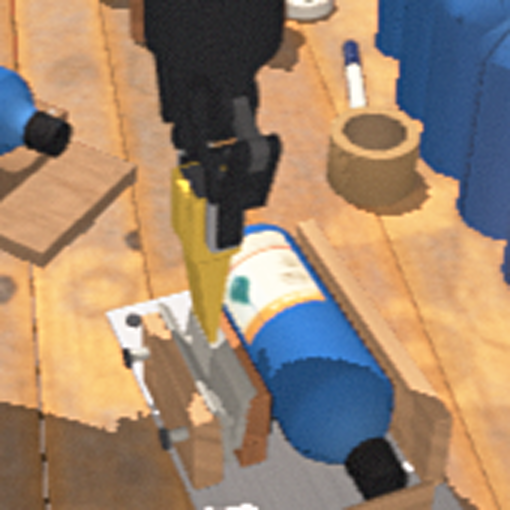

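The wedge is over the slot, with its tip at (212,340), about 2 mm toward -x of the middle. I correct that and lower it gently.

```bash
python3 -m pendant '[[[0,0,0],[-0.1,0,0],0],[[0,0,0],[0,0,0.8],0],[[0,0,0],[0,0,0.8],0],[[0,0,0],[0,0,0.5],0],[[0,0,0],[0,0,0.3],0],[[0,0,0],[0,0,0],0]]'
python3 -c "
from h import *
todo([.5158,-.1852,.12],102.7)"
```

```text
time_s: 9.4
tcp_pos: [0.5162, -0.1853, 0.125]
tcp_rot: [-0.111, 0.994, 0.0, -0.0]
force: [0.3, -0.4, -1.3]
opening: 0.0389
finger_force: 82.7
t 9.4 tcp [ 0.5162 -0.1853  0.125 ] yang 102.73 tilt [-6.e-04  2.e-04 -1.e+00] F [ 0.3 -0.4 -1.3] open 0.0389 ff 82.66124367713928
turn z units 0.0 then shift units [0.02 0.01 0.25]
```

```bash
for i in 1 ; do python3 -m pendant '[[[0,0,0],[0,0,0.25],0],[[0,0,0],[0,0,0.1],0],[[0,0,0],[0,0,0],0]]'; python3 -m pendant '[[[0,0,0],[-0.03,0,0.2],0],[[0,0,0],[0,0,0],0]]'; python3 -m pendant '[[[0,0,0],[-0.03,0,0.2],0],[[0,0,0],[0,0,0],0]]'; done
```

```text
time_s: 9.7
tcp_pos: [0.5165, -0.1855, 0.1185]
tcp_rot: [-0.111, 0.994, -0.0, 0.0]
force: [3.4, -2.0, -2.4]
opening: 0.0389
finger_force: 82.6
time_s: 9.9
tcp_pos: [0.5171, -0.1854, 0.1142]
tcp_rot: [-0.111, 0.994, -0.0, 0.0]
force: [3.8, -2.0, -2.4]
opening: 0.0389
finger_force: 82.5
time_s: 10.1
tcp_pos: [0.5176, -0.1851, 0.11]
tcp_rot: [-0.111, 0.994, -0.0, 0.0]
force: [3.5, -2.0, -2.6]
opening: 0.0392
finger_force: 82.5
```

```bash
python3 -m pendant '[[[0,0,0],[-0.05,0,0.2],0],[[0,0,0],[0,0,0],0]]'; python3 -m pendant '[[[0,0,0],[-0.04,0,0.2],0],[[0,0,0],[0,0,0],0]]'; python3 -m pendant '[[[0,0,0],[-0.03,0,0.15],0],[[0,0,0],[0,0,0],0]]'; python3 -c "
from h import *
todo([.5170,-.1849,.0975],102.7)"
```

```text
time_s: 10.3
tcp_pos: [0.5183, -0.1848, 0.1057]
tcp_rot: [-0.111, 0.994, 0.0, -0.0]
force: [3.3, -1.8, -4.7]
opening: 0.0387
finger_force: 82.4
time_s: 10.5
tcp_pos: [0.5189, -0.1846, 0.1016]
tcp_rot: [-0.111, 0.994, 0.0, -0.0]
force: [0.8, -1.0, -5.2]
opening: 0.0391
finger_force: 82.7
time_s: 10.7
tcp_pos: [0.5194, -0.1845, 0.0987]
tcp_rot: [-0.111, 0.994, 0.0, -0.001]
force: [-1.1, -0.8, -4.6]
opening: 0.039
finger_force: 82.7
t 10.7 tcp [ 0.5194 -0.1845  0.0987] yang 102.73 tilt [-1.e-03  2.e-04 -1.e+00] F [-1.1 -0.8 -4.6] open 0.039 ff 82.73096680641174
turn z units 0.0 then shift units [0.12 0.01 0.06]
```

```bash
python3 -m pendant '[[[0,0,0],[-0.01,0,0.1],0],[[0,0,0],[0,0,0],0]]'; python3 -m pendant '[[[0,0,0],[-0.01,0,0.1],0],[[0,0,0],[0,0,0],0]]'; python3 -m pendant '[[[0,0,0],[0,0,0.1],0],[[0,0,0],[0,0,0],0]]'
python3 - <<'E'
from h import *
todo([.5170,-.1849,.0975],102.7)
im,d=ctrl.read_camera('side');print(im.shape)
cv2.imwrite('pics/s4.png',cv2.resize(im[180:350,180:350],None,fx=3,fy=3,interpolation=2)[:,:,::-1])
E
```

```text
time_s: 10.9
tcp_pos: [0.5197, -0.1846, 0.0972]
tcp_rot: [-0.111, 0.994, -0.0, -0.0]
force: [-3.7, -1.3, 1.7]
opening: 0.0394
finger_force: 83.3
time_s: 11.1
tcp_pos: [0.5199, -0.1848, 0.096]
tcp_rot: [-0.111, 0.994, -0.0, -0.0]
force: [-8.4, -0.8, 13.7]
opening: 0.0389
finger_force: 84.6
time_s: 11.3
tcp_pos: [0.5201, -0.185, 0.0954]
tcp_rot: [-0.111, 0.994, -0.001, 0.0]
force: [-16.5, 1.1, 31.4]
opening: 0.0393
finger_force: 87.0
t 11.3 tcp [ 0.5201 -0.185   0.0954] yang 102.72 tilt [ 8.0e-04 -1.4e-03 -1.0e+00] F [-16.5   1.1  31.4] open 0.0393 ff 86.97690725326538
turn z units 0.0 then shift units [ 0.15  0.04 -0.1 ]
(384, 512, 3)
```

View pics/s4.png

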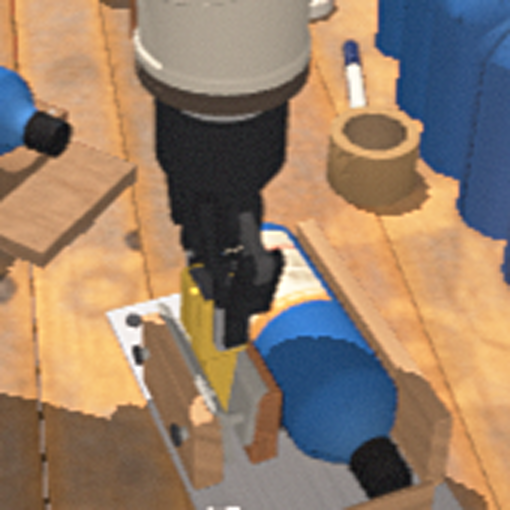

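The wedge is seated, the jaw is against the bottle and Fz is about 31 N. I ease the sideways load, release, rise, then press on the head top with shut fingers.

```bash
python3 -m pendant '[[[0,0,0],[0.04,0,0],0],[[0,0,0],[0,0,0],0]]'; python3 -m pendant '[[[0,0,0],[0,0,0],1],[[0,0,0],[0,0,0],1],[[0,0,0],[0,0,0],1],[[0,0,0],[0,0,0],1],[[0,0,0],[0,0,0],1],[[0,0,0],[0,0,-0.5],1],[[0,0,0],[0,0,-1],1],[[0,0,0],[0,0,-1],1]]';python3 -m pendant '[[[0,0,0],[0,0,-1],1],[[0,0,0],[0,0,-0.5],0],[[0,0,0],[0,0,0],0],[[0,0,0],[0,0,0],0],[[0,0,0],[0,0,0],0],[[0,0,0],[0,0,0],0],[[0,0,0],[0,0,0],0],[[0,0,0],[0,0,0],0]]'
python3 - <<'E'
from h import *
todo([.5170,-.1849,.14],102.7)
th=np.radians(12.7);ex=np.array([np.cos(th),np.sin(th)]);ey=np.array([-ex[1],ex[0]])
for n in('side','top'):
    im,d=ctrl.read_camera(n); P=cloud(n,im,d)
    hsv=cv2.cvtColor(im,cv2.COLOR_RGB2HSV)
    m=near(P,d,.516,-.186,.04,.08,.145)&(hsv[...,0]>20)&(hsv[...,0]<32)&(hsv[...,1]>140)
    m2=near(P,d,.516,-.186,.03,.12,.138)
    q=P[m];S=q[:,:2]@ex-.463;T=q[:,:2]@ey+.294
    print(n,m.sum(),np.percentile(q[:,2],[1,50,99]).round(4),'x',S.min(),S.max(),'y',T.min(),T.max(), 'top',m2.sum(),P[m2].mean(0) if m2.any() else '')
E
```

```text
time_s: 11.55
tcp_pos: [0.5199, -0.185, 0.0954]
tcp_rot: [-0.111, 0.994, -0.001, 0.001]
force: [-9.2, 2.0, 29.3]
opening: 0.0393
finger_force: 86.4
time_s: 12.35
tcp_pos: [0.5193, -0.1846, 0.1445]
tcp_rot: [-0.111, 0.994, 0.0, -0.0]
force: [0.2, -0.7, -0.6]
opening: 0.0851
finger_force: 0.0
time_s: 13.15
tcp_pos: [0.5193, -0.1847, 0.173]
tcp_rot: [-0.111, 0.994, 0.0, -0.0]
force: [-0.3, -0.6, 0.7]
opening: -0.0003
finger_force: 0.0
t 13.15 tcp [ 0.5193 -0.1847  0.173 ] yang 102.73 tilt [-4.e-04  1.e-04 -1.e+00] F [-0.3 -0.6  0.7] open -0.0003 ff 0.0
turn z units 0.0 then shift units [0.11 0.01 1.65]
side 404 [0.0815 0.1116 0.1308] x -0.015955851774711816 0.013849975254859037 y -0.024805365079277164 0.01397348731445791 top 332 [ 0.51633711 -0.19218343  0.12882098]
top 52 [0.0885 0.1068 0.1311] x -0.01367032598372897 0.015219476163167933 y 0.012799586267039198 0.019633764088476113 top 16 [ 0.50713402 -0.17086388  0.12802944]
```

```bash
python3 -m pendant '[[[0,0,0],[0.1,-0.15,0.8],0],[[0,0,0],[0,0,0.8],0],[[0,0,0],[0,0,0.25],0],[[0,0,0],[0,0,0],0]]'; python3 -m pendant '[[[0,0,0],[0,0,0.1],0],[[0,0,0],[0,0,0],0]]'; python3 -m pendant '[[[0,0,0],[0,0,0.1],0],[[0,0,0],[0,0,0],0]]'; python3 -m pendant '[[[0,0,0],[0,0,0.07],0],[[0,0,0],[0,0,0],0]]'
```

```text
time_s: 13.65
tcp_pos: [0.5178, -0.1879, 0.1359]
tcp_rot: [-0.111, 0.994, 0.0, -0.0]
force: [0.8, 0.5, 0.2]
opening: -0.0
finger_force: 0.0
time_s: 13.85
tcp_pos: [0.5183, -0.1881, 0.1348]
tcp_rot: [-0.111, 0.994, -0.0, 0.0]
force: [0.0, 0.4, -0.3]
opening: 0.0001
finger_force: 0.0
time_s: 14.05
tcp_pos: [0.5181, -0.188, 0.1324]
tcp_rot: [-0.111, 0.994, -0.0, 0.0]
force: [0.4, -0.3, -0.0]
opening: -0.0001
finger_force: 0.0
time_s: 14.25
tcp_pos: [0.518, -0.188, 0.1308]
tcp_rot: [-0.111, 0.994, 0.0, -0.0]
force: [0.2, -0.5, 0.6]
opening: -0.0001
finger_force: 0.0
```

```bash
python3 -m pendant '[[[0,0,0],[0,0,0.07],0],[[0,0,0],[0,0,0],0]]'; python3 -m pendant '[[[0,0,0],[0,0,0.05],0],[[0,0,0],[0,0,0],0]]'; python3 -m pendant '[[[0,0,0],[0,0,0.05],0],[[0,0,0],[0,0,0],0]]'
```

```text
time_s: 14.45
tcp_pos: [0.5182, -0.1882, 0.13]
tcp_rot: [-0.111, 0.994, -0.0, 0.0]
force: [-0.8, 1.0, 5.5]
opening: 0.0001
finger_force: 2.6
time_s: 14.65
tcp_pos: [0.5184, -0.1883, 0.1298]
tcp_rot: [-0.111, 0.994, -0.001, 0.001]
force: [-5.9, 0.6, 15.9]
opening: -0.0001
finger_force: 7.9
time_s: 14.85
tcp_pos: [0.5185, -0.1886, 0.1297]
tcp_rot: [-0.111, 0.994, -0.001, 0.001]
force: [-8.1, 1.5, 25.3]
opening: 0.0
finger_force: 12.8
```

```bash
python3 -m pendant '[[[0,0,0],[0,0,0.05],0],[[0,0,0],[0,0,0],0]]'; python3 -m pendant '[[[0,0,0],[0,0,-0.4],0],[[0,0,0],[0,0,-1],0],[[0,0,0],[0,0,-1],0],[[0,0,0],[0,0,-1],0],[[0,0,0],[0,0,-1],0],[[0,0,0],[0,0,-1],0],[[0,0,0],[0,0,0],0]]'
python3 - <<'E'
from h import *
o=[]
for n in('side','top'):
    im,d=ctrl.read_camera(n); P=cloud(n,im,d)
    m2=near(P,d,.516,-.186,.03,.12,.138); print(n,P[m2].mean(0),m2.sum())
    c=im[230:380,200:340] if n=='side' else im[150:240,300:400]
    o.append(cv2.resize(c,(390,420),interpolation=2))
cv2.imwrite('pics/fin.png',np.hstack(o)[:,:,::-1])
E
```

```text
time_s: 15.05
tcp_pos: [0.5187, -0.1888, 0.1295]
tcp_rot: [-0.111, 0.994, -0.001, 0.001]
force: [-11.3, 1.0, 35.6]
opening: 0.0001
finger_force: 17.4
time_s: 15.75
tcp_pos: [0.5188, -0.1884, 0.2372]
tcp_rot: [-0.111, 0.994, -0.001, 0.002]
force: [0.3, 0.6, -0.0]
opening: 0.0
finger_force: 0.0
side [ 0.5165849  -0.19285313  0.1288501 ] 323
top [ 0.51612073 -0.18164621  0.12869109] 155
```

View pics/fin.png

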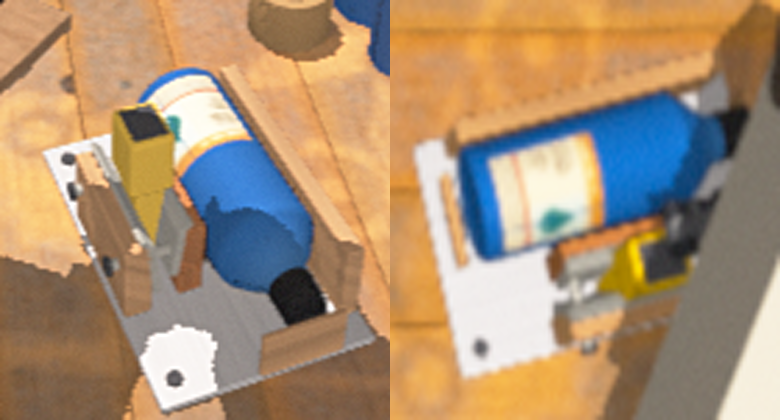

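The wedge stands upright and tight in the slot, the jaw is on the bottle, and the arm is clear, so I hand it in.

```bash
python3 -c "
from rig import ctrl
print(ctrl.finish_job())"
```

```text
the job is handed in; nothing more can be done
None
```

The yellow wedge is pressed tight in the slot (about 36 N on its head) with the jaw against the bottle, the grey wedge stayed in the stand, and the job was handed in at about 16 s with the gripper clear; no verdict came back.

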